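Tighten the flask clamp's castle nut to its cotter hole

TASK

One of the two clamps has the brass denture flask in it. Tighten the castle nut of that clamp clockwise until it is snug, then turn it a little further, to the first place where its slots line up with the cotter hole through the stud (the dark saw line across the stud's end shows which way the hole runs), and let go, so that the pin could go in. Leave the empty clamp's nut as it is.

Things in the scene. Friction and masses are not known exactly. Their poses are not given: they have to be found in the camera images.
- loaded_clamp: Fixed clamp: base 225 x 90 mm, bar 215 x 40 mm (top 84 mm above bench), brass flask 86 x 84 mm under the bar, showing on both sides; the other clamp has none. Origin: on the bench under the 29 mm stud (top 128 mm) of the castle nut. z up, x along the bar; cotter hole and dark saw line on the stud's end run along x. A smaller plain nut (top 107 mm, fixed) is at x = 150 mm.
- loaded_nut_mid (a point): On the axis of the loaded clamp's castle nut, 114 mm above the bench: TCP height to grip. Steel hexagon 46 mm across flats, 88 to 126 mm high, on a 52 mm washer; six 7 mm slots in its top, one mid-flat each. z up, x through one slot, square to a flat. x starts 29 to 54 deg counter-clockwise (from above) of the clamp's x; turn it clockwise by that angle, onto the clamp's x, in one grasp.
- loaded_nut (a joint): How far that nut is from snug, rad: negative = loose, 0 = snug; grows as it turns clockwise, then stays about 0 while the snug nut is turned on. It runs easily (0.1 N m) for 11 to 25 deg, is then snug and takes 0.35 N m for the last 17 to 29 deg. Snug always comes before the slots reach the hole. The nut stays where it is left.
- empty_nut_slot (a point): A point in one slot of the castle nut on the other, empty clamp, 19 mm out from its stud's axis and 120 mm above the bench. Clamp and nut have the same sizes as the loaded one. This nut is not to be turned.
Things that resemble listed ones, but are neither listed nor needed, are in the scene too. What is shaped like the loaded_clamp but purple is not meant.

How it is judged:
By the outcome, as a careful person would: the job done as asked, in the order asked, and still so for the second after the job is handed in, with the robot touching nothing.
It also fails if it takes over 32 s, if anything falls off the work surface, if the arm or the gripper's body presses on something with over 40 N, if the wrist force passes 120 N, or if a joint passes its speed limit or range.

ROBOT

A 7-joint arm with a two-finger parallel gripper is mounted at the origin on the work surface. World frame = base frame: x ahead of the robot, y to its left, z up, the work surface at z = 0. Lengths are in m, angles in degrees, forces in N, time in s.
With the tool pointing down it reaches from about 0.425 to 0.825 m from the base axis. Payload 3.6 kg.
Tool frame: the origin (TCP) lies between the finger pads, 19 mm behind the fingertips; this is the grasp point; z points along the fingers, y is the line along which they close (so a half turn about z gives the same grasp; the last joint's range is limited). The gripper opens to 85 mm and grips with 20 to 120 N. Pads are 22 mm wide; open, the fingers measure 114 mm over their backs; the gripper's body (76 mm by 85 mm) begins 54 mm behind the grasp point. The pads swing forward as they close: fully open they stand 13 mm farther back than shut.
Start: joints at [-78.18, 35.231, -0.722, 81.555, 0.464, 63.22, -2.315], TCP at [0.15, 0.632, 0.25] pointing down, gripper open.
Joint ranges: [-178.69, 178.69], [-17.37, 117.87], [-77.05, 75.6], [15.02, 138.74], [-78.02, 258.01], [0.78, 113.62], [-162.83, 162.83]. Speed limits (degrees/s): [159.86, 159.86, 180, 180, 180, 180, 180].

INTERFACE

Orientations are given as a 3x3 rotation matrix whose columns are the frame's x, y, z axes.
In Python, from bench import move_to, servo_line, movej, grip, sleep, ik, observe, grab_frame, camera_info, IKError, sign_off gives the robot as it stands. The module is installed in compiled form; this text tells all that it offers. Calls block until the motion is done:
- move_to(position, orientation): joint-space move of the TCP to a pose.
- servo_line(position, orientation=None, max_speed=0.15): straight line of the TCP; orientation=None keeps the orientation; max_speed is the mean speed in m/s.
- movej(angles): joint-space move.
- grip(opening): finger opening in m; the grip force is fixed at half the most; returns when the fingers have stopped.
- sleep(seconds).
- ik(position, orientation): joint angles nearest the present ones, or None.
- observe(): the state.
- grab_frame(name): name is "scene" or "top"; returns the picture (420x560x3 uint8, blue, green, red); there is no depth.
- camera_info(name): a dict with "fx", "fy", "cx", "cy" (pixels), "rvec" (rotation vector, rad) and "tvec" (3), from world to camera coordinates, as OpenCV has them. Camera axes: x right, y down, z forward; pixel columns grow to the right and rows downward; lengths in m; the calibration is good to about 2 mm. A picture is of the moment at which its call begins. camera_info takes no time and is no camera call.
A pose or a line that the arm cannot do raises IKError and nothing moves.
- sign_off(): hands the job in; it is judged then, once.
The state is a dict: "time": time; "q": joint angles; "qvel": joint speeds; "joint_torque": joint torques, N m; "tool_pos": TCP position; "ee_rot": TCP orientation; "wrist_force": force on the tool from outside, world axes, zero at the start; "wrist_torque": the same for the moment, N m; "finger_gap": finger opening in m; "grip_force": force on a finger pad.
Only numpy, scipy, OpenCV 4.12 (cv2) and the standard library are available. Lean on these libraries where they do the work, as an engineer would, in place of code of your own. Each camera call takes 0.05 s, during which the arm holds its last target. There are 200 camera calls.

## Working session

There is one attempt and no reset: what is moved stays moved. The work goes in short steps, each a Python script; the robot and the scene stay as the last script left them, time stands still between calls to the robot, and variables do not carry over. Pictures are saved under pics/ and viewed, at most 10 in all, crops included, and the job is handed in when it is done.

```bash
mkdir -p pics; python3 - <<'E'
from bench import *
import cv2
for n in("scene","top"):
    f=grab_frame(n); cv2.imwrite(f"pics/{n}0.png",f); print(camera_info(n))
s=observe();print(s["time"],s["tool_pos"],s["ee_rot"])
E
```

```text
{'fx': 390.70778143988235, 'fy': 390.70778143988235, 'cx': 282.6319398750728, 'cy': 212.6491841179164, 'rvec': array([ 1.85107349,  1.42943313, -0.72034805]), 'tvec': array([-0.13800954, -0.14429327,  1.25707207])}
{'fx': 388.84743996213626, 'fy': 388.84743996213626, 'cx': 277.21762514378827, 'cy': 205.18836641930233, 'rvec': array([ 2.21232882, -2.19641032,  0.08588122]), 'tvec': array([0.02610076, 0.38294443, 1.03770482])}
0.1 [0.14979537 0.63184327 0.24894884] [[-9.73036306e-01  2.30651415e-01 -5.21888285e-04]
 [ 2.30652005e-01  9.73033669e-01 -2.26521483e-03]
 [-1.46601321e-05 -2.32451085e-03 -9.99997298e-01]]
```

View pics/scene0.png

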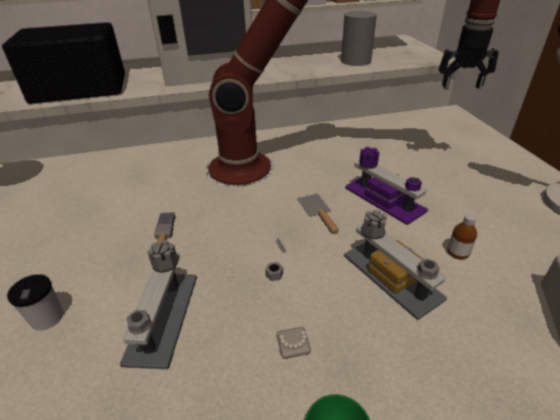

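View pics/top0.png

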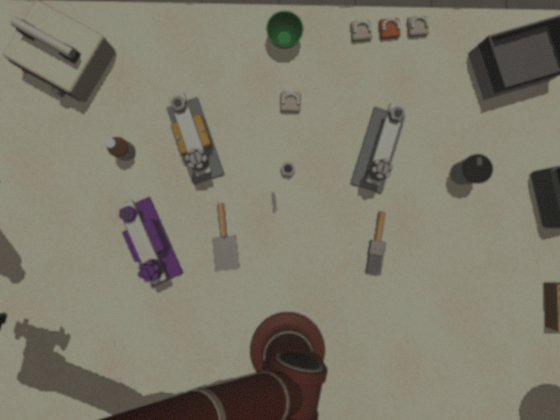

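Candidates for the nut:
- Grey clamp with the brass flask: castle nut at top (196,160) / scene (375,222). This is my choice.
- Empty grey clamp: nut at top (381,168) / scene (162,255).
- Purple clamp: nut at top (150,270) / scene (369,157).
- Loose nut at top (288,169).
- Plain nut on the loaded clamp at top (179,102).

I'll check the choice in a close crop of both views.

```bash
python3 - <<'E'
import cv2,numpy as np
from bench import grab_frame
def avg(n): return np.mean([grab_frame(n).astype(float) for _ in range(4)],0).astype(np.uint8)
t=avg("top");s=avg("scene")
cv2.imwrite("pics/top1.png",t);cv2.imwrite("pics/scene1.png",s)
r=lambda i,x,y,w,h,k:cv2.convertScaleAbs(cv2.resize(i[y:y+h,x:x+w],None,fx=k,fy=k,interpolation=cv2.INTER_CUBIC),alpha=1.5)
a=r(t,176,140,40,40,10);b=r(s,355,202,40,40,10)
cv2.imwrite("pics/c1.png",np.hstack([a,b]))
E
```

```text
(no output)
```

View pics/c1.png

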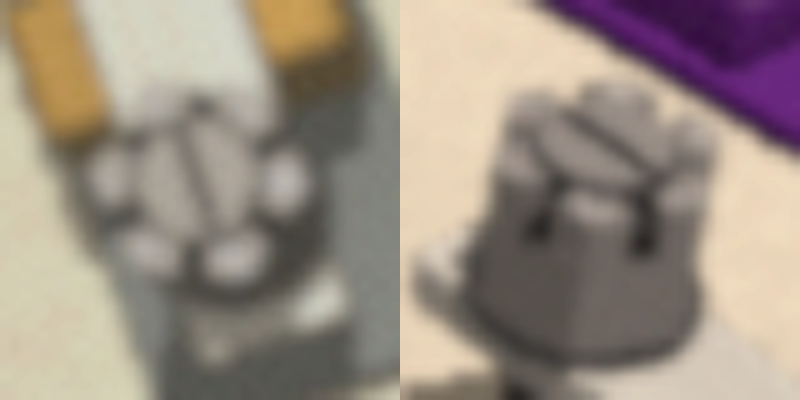

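The crop confirms the choice: this is the nut beside the brass flask. The stud end is centred at top (195.2,156.8) / scene (374.6,216.2). The saw line runs towards the plain nut, and a slot sits roughly 40° CCW of clamp x. Next I triangulate and rectify both views.

```bash
cat >h.py <<'E'
import cv2,numpy as np
from bench import *
C={n:camera_info(n) for n in("top","scene")}
def K(n): c=C[n];return np.array([[c["fx"],0,c["cx"]],[0,c["fy"],c["cy"]],[0,0,1]])
def P(n): c=C[n];return K(n)@np.c_[cv2.Rodrigues(c["rvec"])[0],c["tvec"]]
def tri(a,b):
    X=cv2.triangulatePoints(P("top"),P("scene"),np.array(a,float),np.array(b,float));X=(X[:3]/X[3]).ravel()
    e=[np.round((lambda p:p[:2]/p[2])(P(n)@np.r_[X,1])-u,1) for n,u in(("top",a),("scene",b))]
    return X,e
def onplane(n,uv,z):
    H=P(n)[:,[0,1,3]].copy();H[:,2]+=P(n)[:,2]*z
    p=np.linalg.solve(H,[*uv,1]);return p[:2]/p[2]
def rect(n,img,c,z,half,k,R=np.eye(2)):
    # picture of plane z: columns along R x-axis, rows up along R y-axis, centred at c, k px/mm
    H=P(n)[:,[0,1,3]].copy();H[:,2]+=P(n)[:,2]*z
    s=1e-3/k;m=half*k
    A=np.eye(3);A[:2,:2]=R@np.diag([s,-s]);A[:2,2]=c+R@np.array([-m*s,m*s])
    return cv2.warpPerspective(img,H@A,(2*m,2*m),flags=cv2.INTER_CUBIC|cv2.WARP_INVERSE_MAP)
E
python3 - <<'E'
from h import *
X,e=tri((195.15,156.75),(374.6,216.25));print(X,e)
t=cv2.imread("pics/top1.png");s=cv2.imread("pics/scene1.png")
ct=onplane("top",(195.15,156.75),.128);cs=onplane("scene",(374.6,216.25),.128);print(ct,cs)
pn=onplane("top",(178.7,102.3),.107);d=pn-ct;a=np.arctan2(d[1],d[0]);print(pn,np.hypot(*d),np.degrees(a))
R=np.array([[np.cos(a),-np.sin(a)],[np.sin(a),np.cos(a)]])
out=[]
for n,i,c in(("top",t,ct),("scene",s,cs)):
    r=cv2.convertScaleAbs(rect(n,i,c,.127,33,6,R),alpha=1.4)
    cv2.circle(r,(198,198),87,(0,255,0),1);out.append(r)
# long view along bar, plane z=.084, and at nut heights
cv2.imwrite("pics/r1.png",np.hstack(out))
c=(ct+pn)/2
o=[cv2.convertScaleAbs(rect(n,i,c,.107,100,2,R)[100:300],alpha=1.4) for n,i in(("top",t),("scene",s))]
for r in o: cv2.line(r,(0,100),(400,100),(0,255,0),1)
cv2.imwrite("pics/r2.png",np.hstack(o))
E
```

```text
[0.49039837 0.22769426 0.12858687] [array([0.5, 0.2]), array([ 0.6, -0.1])]
[0.49094556 0.2290108 ] [0.48968037 0.22674083]
[0.62973598 0.27586595] 0.1464861301221625 18.65449892412788
```

View pics/r1.png

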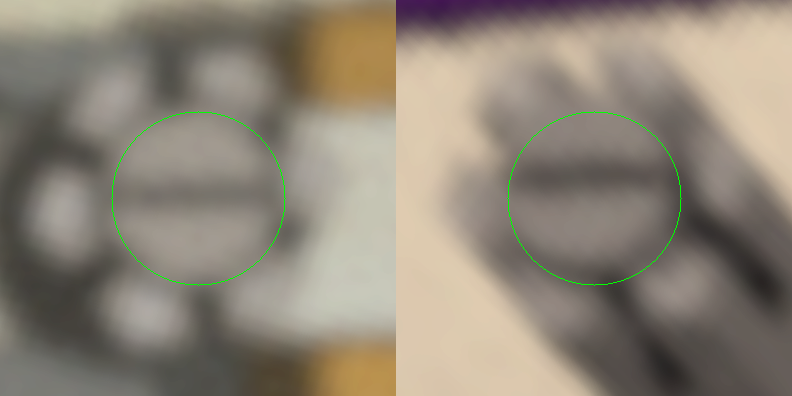

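View pics/r2.png

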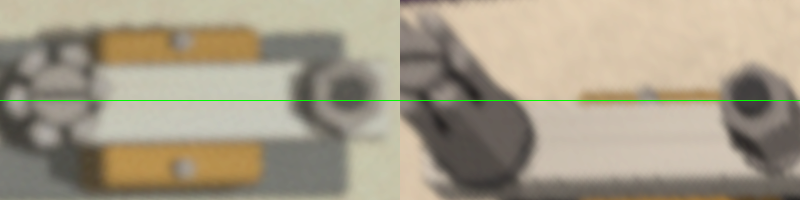

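Both views agree on the stud (z≈0.128, about 0.49, 0.229). The saw line lies along the bar, and the left slot pattern is clear. Next I measure the angles numerically.

```bash
python3 - <<'E'
from h import *
t=cv2.imread("pics/top1.png");s=cv2.imread("pics/scene1.png")
c0=np.array([.4908,.229]);a=np.radians(18.65)
R=np.array([[np.cos(a),-np.sin(a)],[np.sin(a),np.cos(a)]])
def edge(n,img,z,x0,x1,y0,y1,ch,lab):
    k=4;c=c0+R@np.array([.075,0]);m=100*k
    r=cv2.GaussianBlur(rect(n,img,c,z,100,k,R).astype(float),(0,0),2)
    g=r[:,:,ch] if ch<3 else r.mean(2)
    G=np.abs(np.gradient(g,axis=0));xs=np.arange(m+(x0-75)*k,m+(x1-75)*k,2);ys=[]
    lo,hi=int(m-y1*k),int(m-y0*k)
    for x in xs: w=G[lo:hi,int(x)]**2;p=w.argmax();q=slice(max(p-6,0),p+7);ys.append(lo+np.sum(np.arange(lo,hi)[q]*w[q])/w[q].sum())
    ys=-(np.array(ys)-m)/k;X=(xs-m)/k+75
    f=cv2.fitLine(np.c_[X,ys].astype(np.float32),cv2.DIST_HUBER,0,.01,.01).ravel()
    print(lab,"ang",round(18.65+np.degrees(np.arctan(f[1]/f[0])),2),"y(0)",round(f[3]-f[2]*f[1]/f[0],2),"sd",np.std(ys-np.polyval(np.polyfit(X,ys,1),X)).round(2))
edge("top",t,.084,45,105,12,28,0,"bar+");edge("top",t,.084,45,105,-28,-12,0,"bar-")
edge("scene",s,.084,55,115,12,28,0,"sbar+");edge("scene",s,.084,60,110,-28,-12,3,"sbar-")
# saw line
for n,i,c in(("top",t,c0),("scene",s,np.array([.488,.230]))):
    k=8;r=rect(n,i,c,.128,20,k,R).astype(float).mean(2);r=cv2.GaussianBlur(r,(0,0),4);m=160
    xs=np.arange(m-9*k,m+9*k,2);b=r[m-6*k:m+6*k,xs]
    w=np.clip(np.percentile(b,60,axis=0)-b,0,None)**2
    y=(w*np.arange(len(b))[:,None]).sum(0)/w.sum(0);p=np.polyfit(xs,y,1)
    print(n,"saw",18.65-np.degrees(np.arctan(p[0])),"off mm",-(np.polyval(p,m)-6*k)/k)
# nut phase: 6th harmonic on ring, top
for n,i,c in(("top",t,c0),("top",t,c0+[.001,0]),("top",t,c0+[0,.001]),("scene",s,np.array([.488,.230]))):
    r=rect(n,i,c,.126,33,8).astype(np.float32).mean(2)
    o=[]
    for rad in(16.5,18,19.5,21):
        th=np.radians(np.arange(0,360));v=cv2.remap(r,(264+rad*8*np.cos(th)).astype(np.float32),(264-rad*8*np.sin(th)).astype(np.float32),1).ravel()
        v=v-cv2.blur(np.r_[v,v,v][None],(61,1)).ravel()[360:720]
        z=(v*np.exp(6j*th)).mean();o.append(round(float((np.degrees(-np.angle(-z.conj()))/6*-1)%60),1) if 0 else round(float(((180-np.degrees(np.angle(z)))/-6)%60),1))
    print(n,"slot dir mod60",[ (60-x)%60 if 0 else x for x in o])
E
```

```text
bar+ ang 20.06 y(0) -52.37 sd 0.52
bar- ang 19.62 y(0) -131.56 sd 0.5
sbar+ ang 20.12 y(0) -53.62 sd 0.56
sbar- ang 18.85 y(0) -131.14 sd 0.51
top saw 19.908110384495533 off mm 0.4534660889324442
scene saw 20.735119233033405 off mm -0.8460414540517434
top slot dir mod60 [57.9, 57.9, 58.1, 58.3]
top slot dir mod60 [58.3, 58.0, 58.1, 58.4]
top slot dir mod60 [58.5, 58.4, 58.8, 59.1]
scene slot dir mod60 [59.4, 56.5, 56.0, 55.6]
```

Results:
- Clamp x is at 19.9°. Bar edges in the top view give 20.06° and 19.62°, and the saw line gives 19.9°.
- Bar edges are symmetric, ±19.6 mm about my centre.
- The slot is at 58.1°, so the turn is about 38°, within the stated 29–54°.

Next I check reachability and grasp.

```bash
cat >>h.py <<'E'
CEN=np.array([.4903,.2292])
def ori(deg):  # tool down, closing axis y at deg
    y=np.array([np.cos(np.radians(deg)),np.sin(np.radians(deg)),0]);z=np.array([0,0,-1.]);return np.c_[np.cross(y,z),y,z]
E
python3 - <<'E'
from h import *
best=None
for k in range(6):
    a=58.1+60*k
    q=[ik([*CEN,z],ori(b)) for z,b in((.2,a),(.114,a),(.114,a-19),(.114,a-38.2),(.114,a-45))]
    if any(x is None for x in q): print(k,"no");continue
    print(k,[np.round(x,0).tolist() for x in (q[1],q[3])])
    w=max(abs(q[1][6]),abs(q[4][6]))
    if best is None or w<best[0]: best=(w,a,k)
print(best);a=best[1];open("a.txt","w").write(str(a))
move_to([*CEN,.20],ori(a));servo_line([*CEN,.114])
s=observe();print(s["time"],s["tool_pos"],s["wrist_force"])
grip(.040)
s=observe();print(s["time"],s["tool_pos"],s["wrist_force"],s["wrist_torque"],s["finger_gap"],s["grip_force"],s["ee_rot"][:,1])
E
```

```text
0 [[-31.0, 36.0, 5.0, 108.0, -5.0, 36.0, 36.0], [-36.0, 36.0, 13.0, 108.0, -13.0, 37.0, 5.0]]
1 [[-22.0, 36.0, -8.0, 108.0, 8.0, 37.0, 83.0], [-28.0, 36.0, 0.0, 108.0, -0.0, 36.0, 53.0]]
2 [[-12.0, 38.0, -24.0, 108.0, 23.0, 40.0, 128.0], [-18.0, 36.0, -15.0, 108.0, 14.0, 37.0, 99.0]]
3 [[-63.0, 53.0, 65.0, 109.0, -58.0, 59.0, -94.0], [-8.0, 39.0, -30.0, 108.0, 29.0, 41.0, 145.0]]
4 [[-47.0, 39.0, 30.0, 109.0, -30.0, 40.0, -60.0], [-50.0, 41.0, 37.0, 109.0, -36.0, 42.0, -93.0]]
5 [[-39.0, 37.0, 18.0, 109.0, -18.0, 37.0, -12.0], [-44.0, 38.0, 26.0, 109.0, -26.0, 39.0, -43.0]]
(np.float64(35.51716362733477), 58.1, 0)
3.1417 [0.49077455 0.22972964 0.1144947 ] [ 0.1362346  -1.09300971  0.18490625]
3.5917 [0.49055062 0.22915357 0.1151044 ] [-1.03125635 -0.42503696  5.52504209] [-0.17455289  0.28955034  0.00068937] 0.04470845557291704 60.79518914222717 [0.52857627 0.84888535 0.00088272]
```

Grasped well: gap about 45 mm, no side load, tool axis at 58.1°. Now I turn clockwise in steps and watch the moment.

```bash
python3 - <<'E'
from h import *
for b in (54,50,46,42,38,34,30,26,22.5,19.9):
    move_to([*CEN,.114],ori(b));s=observe();y=s["ee_rot"][:,1]
    print(b,round(s["time"],2),"act",np.degrees(np.arctan2(y[1],y[0])).round(2),"Tz",s["wrist_torque"][2].round(3),"F",s["wrist_force"].round(1),"gap",round(s["finger_gap"],4))
E
```

```text
54 3.84 act 53.95 Tz -0.077 F [-1.6 -1.4  5.6] gap 0.0453
50 4.09 act 49.95 Tz -0.094 F [-0.8 -0.4  5. ] gap 0.0448
46 4.34 act 45.95 Tz -0.09 F [-0.7 -0.7  5.3] gap 0.0449
42 4.59 act 41.95 Tz -0.106 F [-0.6 -0.4  4.5] gap 0.0453
38 4.84 act 37.96 Tz -0.121 F [-2.3 -1.4  5.7] gap 0.0453
34 5.09 act 33.99 Tz -0.03 F [-1.  -0.3  5. ] gap 0.0452
30 5.34 act 29.99 Tz 0.007 F [-0.9  0.1  5.4] gap 0.0452
26 5.59 act 25.99 Tz -0.019 F [-1.1 -1.6  4.9] gap 0.0451
22.5 5.84 act 22.5 Tz 0.033 F [-1.7 -0.9  5.6] gap 0.0452
19.9 6.09 act 19.92 Tz 0.086 F [-0.3 -1.2  5.2] gap 0.0452
```

The moment didn't show the expected 0.35 N m, so the nut may have slipped. I'll let go and look.

```bash
python3 - <<'E'
from h import *
grip(.085);servo_line([*CEN,.2]);move_to([.45,-.05,.3],ori(0))
print(observe()["time"])
def avg(n): return np.mean([grab_frame(n).astype(float) for _ in range(4)],0).astype(np.uint8)
t=avg("top");s=avg("scene");cv2.imwrite("pics/top2.png",t);cv2.imwrite("pics/scene2.png",s)
a=np.radians(19.9);R=np.array([[np.cos(a),-np.sin(a)],[np.sin(a),np.cos(a)]])
for d in ([0,0],[.001,0],[0,.001]):
    c=np.array([.4908,.229])+d
    r=rect("top",t,c,.126,33,8).astype(np.float32).mean(2);th=np.radians(np.arange(360));o=[]
    for rad in(16.5,18,19.5,21):
        v=cv2.remap(r,(264+rad*8*np.cos(th)).astype(np.float32),(264-rad*8*np.sin(th)).astype(np.float32),1).ravel()
        v=v-cv2.blur(np.r_[v,v,v][None],(61,1)).ravel()[360:720]
        o.append(round(float(((np.degrees(np.angle((v*np.exp(6j*th)).mean()))-180)/6)%60),1))
    print(o)
o=[cv2.convertScaleAbs(rect("top",t,[.4908,.229],.127,33,6,R),alpha=1.4),cv2.convertScaleAbs(cv2.resize(s[202:242,355:395],(396,396),interpolation=cv2.INTER_CUBIC),alpha=1.4)]
cv2.imwrite("pics/r3.png",np.hstack(o))
E
```

```text
8.4417
[19.7, 20.0, 19.8, 19.5]
[19.0, 19.4, 19.4, 19.1]
[20.0, 20.4, 20.5, 20.1]
```

View pics/r3.png

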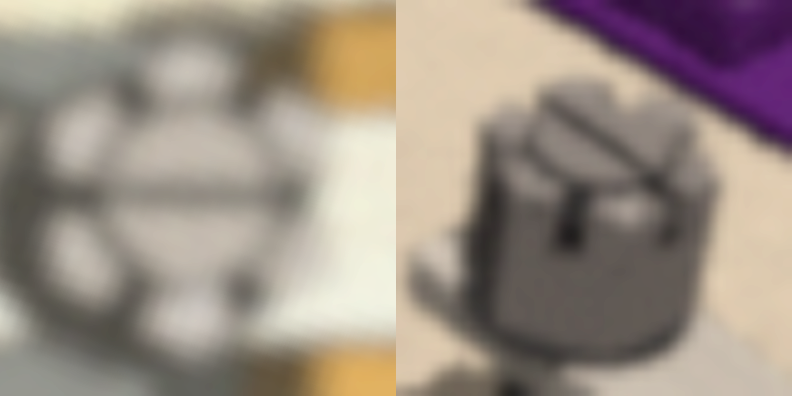

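In both views the saw line runs straight into a slot at each end: top rows ≈190 at x≈60 and x≈290, and scene crop (545,100) to (670,195). The measured slot angle is 19.8° against clamp x at 19.9°. The nut turned the full 38°, so it passed snug, and the gripper is clear.

```bash
python3 -c "
from bench import *
print(sign_off())"
```

```text
the job is handed in; nothing more can be done
None
```

I turned the loaded clamp's castle nut about 38° clockwise, until its slots lined up with the cotter hole (19.8° against 19.9° in the pictures), then let go and handed in at about 9 s. The moment readings never showed the 0.35 N m of a snug nut, so snugness rests on the text's statement that snug always comes before the slots line up; I did not touch the empty clamp's nut.

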